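# Tuck a pile of packing plates under the keeper of its box

### The job

Pick up the pile of three aluminium packing plates as one and tip it into the small plywood box: tilt the pile so that its leading end goes down under the steel keeper strip at the box's high end, then lay it flat on the box's floor. Leave all three plates lying flat on one another inside the box, and let go.

Things in the scene. Friction and masses are not known exactly. Their poses are not given: they have to be found in the camera images.
- plate_1: Bottom plate of the pile, on the bench: aluminium, 100 (x) x 50 (y) x 10 mm (z), about 120 g, rounded edges, two dark dots on its upper face. Origin: centre of its underside. The pile is 30 mm high, long sides flush, ends within 2 mm. Gripped across the 50 mm width at mid-length, with the pads down to within about 4 mm of the bench so that they bear on this plate too, the three lift together.
- plate_2: Middle plate of the pile, like plate_1: 100 (x) x 50 (y) x 10 mm (z), aluminium. Origin: centre of its underside.
- plate_3: Top plate of the pile, like plate_1: 100 (x) x 50 (y) x 10 mm (z), aluminium. Origin: centre of its underside.
- plate_box: Plywood box, fixed, 130 x 80 mm outside. Origin: centre of underside; x runs lengthwise to the high end (away from the robot, give or take 20 degrees), z up. Floor 6 mm thick, inside x -57..57, y -32..32 mm. Low end wall: top at z 24. High end wall: top at z 49. Long sides open down to the floor for the fingers, but for corner walls at x 33..57 (to z 49) and x -57..-43 (to z 24).
- keeper_edge (a point): Middle of the keeper's lower free edge, at x 35, y 0, z 49 mm in the box's frame. The keeper: 3 mm steel strip on the high end wall, x 35..65, full width; it overhangs the inside by 22 mm, 43 mm above the floor, so the pile cannot go in level. Tilted about 17 degrees (13 to 22 works), leading end down, it passes under the keeper while its rear clears the low wall; then lay it flat.
Mind the look-alikes: they are no part of the job. What is shaped like the plate_3 but orange or turquoise is not meant.

How it is judged (in metres and radians):
On the way:
1. all three plates are together at the box, tilted by at least 4 degrees, on their way in (angle between each of plate_1, plate_2, plate_3's own z axis and vertical above 0.07 rad and horizontal distance between each of plate_1, plate_2, plate_3 and plate_box below 0.05 m and z of each of plate_1, plate_2, plate_3 in the frame of plate_box below 0.09 m), for 0.1 s.
At the end, for the whole second after the job is handed in: All three plates lie inside the box, their centres within 14 mm of its middle (seen from above), flat (within 7 degrees) on one another on its floor (no plate's underside more than 31 mm above the box's underside), lengthwise in it (within 14 degrees), at rest (horizontal distance between each of plate_1, plate_2, plate_3 and plate_box below 0.014 m and z of plate_1 in the frame of plate_box between 0.002 and 0.031 m and angle between each of plate_1, plate_2, plate_3's own z axis and vertical below 0.12 rad and angle between the x axis of each of plate_1, plate_2, plate_3 and the x axis of plate_box, either way round below 0.25 rad and linear speed of each of plate_1, plate_2, plate_3 below 0.02 m/s and z of plate_2 in the frame of plate_box between 0.002 and 0.031 m and z of plate_3 in the frame of plate_box between 0.002 and 0.031 m); the robot touches nothing.
It also fails if it takes over 42 s, if anything falls off the work surface, if the arm or the gripper's body presses on something with over 40 N, if the wrist force passes 120 N, or if a joint passes its speed limit or range.

### The arm

A 6-joint arm with a two-finger parallel gripper is mounted at the origin on a cart in front of the work surface, level with it; the furniture and walls round the work are solid. World frame = base frame: x ahead of the robot, y to its left, z up, the work surface at z = 0. Lengths are in mm, angles in rad, forces in N, time in s.
With the tool pointing down it reaches from about 300 to 775 mm from the base axis. Payload 14.6 kg.
Tool frame: the origin (TCP) lies midway between the tips of the shut fingers; the grasp point (between the pads) lies grasp_offset behind it (grasp_offset is the distance from the TCP to the grasp point, in mm); z points along the fingers, y is the line along which they close (so a half turn about z gives the same grasp; the last joint's range is limited). The gripper opens to 94 mm and grips with 3 to 60 N. Pads are 16 mm wide; open, the fingers measure 119 mm over their backs; the gripper's body (75 mm by 177 mm) begins 78 mm behind the grasp point.
Start: joints at [-1.241, 0.3, 1.521, -0, 1.321, -0.067], TCP at [212.55, -507.259, 205.446] pointing down, gripper open.
Joint ranges: [-3.03, 3.03], [-0.79, 2.21], [0.23, 2.52], [-1.04, 4.18], [0, 3.07], [-2.55, 2.55]. Speed limits (rad/s): [2.22, 2.22, 2.57, 3.14, 3.14, 3.14].

### API

Orientations are given as [roll, pitch, yaw] about the fixed x, y, z axes, in that order (R = Rz(yaw) Ry(pitch) Rx(roll)).
In Python, from cell import * gives the robot as it stands. The module is installed in compiled form; this text tells all that it offers.
- The arm moves only by the shell command python3 -m jog 'ROWS' [FORCE]. ROWS is JSON, a list of rows, each a list of 3 entries, a list of its own where there are three numbers: the finger opening in mm, from 0 to 94, then the shift along the tool's x, y, z in units of 50 mm (1.0 is 50 mm), then the turn about the tool's z in units of 180 degrees (1.0 is 180 degrees). In form: [[fingers, [dx, dy, dz], twist], ...]. A call has 1 to 20 rows; each row shifts and turns the commanded pose from where the row before left it, along the tool's axes as they then stand; what a row does not reach is not made up. A row lasts 1/10 s, in which the tool goes at most 50 mm and 8.59 degrees, less where a joint would pass 70% of its speed; a pose out of reach is approached as far as the arm can. A call with a number of a shift or a turn outside -1 to 1 is refused whole. A call with a gripper value outside its range is refused whole. The fingers move at their own pace and stop on an object; FORCE is the grip in N (left out, the last holds). Time passes only in rows, so rows that do not move let the fingers close. It gives the time, the measured TCP pose, the force, the opening and the grip force at its end, in the units of the state.
- read_state(): the state, without advancing time (a new reading comes with each control period).
- camera(name): name is "side" or "top"; returns the picture (384x512x3 uint8, red, green, blue); there is no depth.
- calibration(name): a dict with "mtx" (3x3 intrinsics, pixels), "cam_to_world" (4x4, takes a point from camera to world coordinates). Camera axes: x right, y down, z forward; pixel columns grow to the right and rows downward; lengths in mm; the calibration is good to about 2 mm. A picture is of the moment at which its call begins. calibration takes no time and is no camera call.
- sign_off(): hands the job in; it is judged then, once.
Trained networks look in the newest picture that a camera, given by its name, has taken for a name from the list of things; names that differ only in an ending like _2 or _b are one class to them, and where a whole thing is asked for, a point or a joint stands for the part that bears it (a point fixed in the world has none). Each returns a list of dicts, best first, with "conf" (0 to 1); they miss things now and then, are a little off and sometimes report something else, mostly with a low value. They report only what shows in the picture. A call takes as long as a camera call. They do not tell look-alikes from the thing itself.
- regions_of(camera, query): "pixels" (384x512 bool, what is visible of it) and "rect" ([centre column, centre row, width, height] in pixels, round what is visible of it).
The state is a dict: "clock": time; "joints": joint angles; "qd": joint speeds; "effort": joint torques, N m; "eef_pos": TCP position; "eef_rot": TCP orientation; "wrist_force": force on the tool from outside, world axes, zero at the start; "moment": the same for the moment, N m; "finger_gap": finger opening in mm; "finger_force": force on a finger pad.
Only numpy, scipy, OpenCV 4.12 (cv2) and the standard library are available. Lean on these libraries where they do the work, as an engineer would, in place of code of your own. Each camera call takes 0.05 s, during which the arm holds its last target. There are 200 camera calls.

## Working session

There is one attempt and no reset: what is moved stays moved. The work goes in short steps, Python scripts to look and compute and a shell command to move; the robot and the scene stay as the last step left them, time stands still between calls to the robot, and variables do not carry over. Pictures are saved under pics/ and viewed, at most 10 in all, crops included, and the job is handed in when it is done.

```bash
mkdir -p pics
python3 - <<'E'
from cell import *
import cv2,numpy as np
s=read_state();print({k:np.round(v,3).tolist() for k,v in s.items()}); 
try: print(grasp_offset)
except Exception as e: print(e)
ims=[]
for c in("top","side"):
    im=camera(c);ims.append(im);k=calibration(c);print(c,np.round(k["mtx"],1).tolist(),np.round(k["cam_to_world"],3).tolist())
    for q in("plate_3","plate_box"):
        for r in regions_of(c,q): print(c,q,round(r["conf"],2),np.round(r["rect"],1).tolist(),r["pixels"].sum(), im[r["pixels"]].mean(0).round())
    cv2.imwrite(f"pics/{c}0.png",im[:,:,::-1])
E
```

```text
{'clock': 0.0, 'joints': [-1.241, 0.3, 1.522, 0.0, 1.321, -0.067], 'qd': [-0.001, 0.001, -0.0, 0.0, 0.001, -0.0], 'effort': [-0.001, -53.181, -35.273, 0.071, 0.024, -0.0], 'eef_pos': [212.459, -507.021, 204.876], 'eef_rot': [-3.14, -0.0, 0.397], 'wrist_force': [0.493, 0.44, 0.211], 'moment': [-0.015, -0.032, -0.02], 'finger_force': 0.0, 'finger_gap': 93.962}
18.8
top [[423.6, 0.0, 264.3], [0.0, 423.6, 194.1], [0.0, 0.0, 1.0]] [[-0.03, -0.994, 0.104, 413.893], [-0.999, 0.028, -0.022, -11.297], [0.019, -0.104, -0.994, 920.644], [0.0, 0.0, 0.0, 1.0]]
top plate_3 0.89 [240.9, 229.4, 51.5, 46.9] 1157 [ 30. 168. 160.]
top plate_3 0.67 [309.0, 187.3, 26.3, 48.7] 1107 [172. 173. 173.]
top plate_box 0.93 [159.2, 174.5, 62.7, 72.4] 2642 [164. 158. 119.]
side [[397.0, 0.0, 262.2], [0.0, 397.0, 194.3], [0.0, 0.0, 1.0]] [[0.998, 0.035, -0.058, 564.092], [0.068, -0.449, 0.891, -779.994], [0.005, -0.893, -0.45, 459.373], [0.0, 0.0, 0.0, 1.0]]
side plate_3 0.88 [260.0, 241.8, 54.0, 20.3] 882 [194. 192. 193.]
side plate_3 0.81 [258.4, 254.4, 48.9, 12.9] 230 [118. 115. 113.]
side plate_3 0.68 [259.6, 259.9, 51.0, 11.7] 233 [119. 115. 111.]
side plate_3 0.64 [287.7, 296.3, 31.8, 46.4] 1311 [215. 116.   8.]
side plate_3 0.61 [230.4, 214.1, 36.9, 24.6] 593 [ 36. 154. 145.]
side plate_box 0.95 [286.2, 176.2, 54.1, 34.1] 989 [175. 154. 106.]
```

View pics/top0.png

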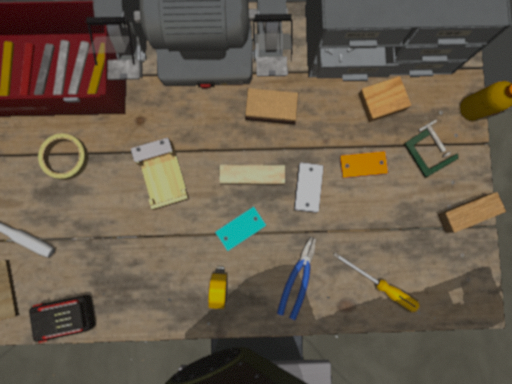

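View pics/side0.png

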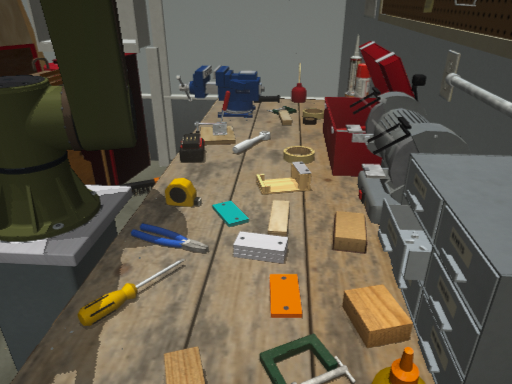

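The pile of white plates is at (309,187) in the top view and (260,245) in the side view. The box is at (159,175), with its grey keeper at (152,150) in the top view. I'll fit x, y and yaw by comparing projected models with the masks.

```bash
cat > fit.py <<'E'
from cell import *
import cv2,numpy as np
from scipy.optimize import minimize
S=8
def blk(x0,x1,y0,y1,z0,z1): return np.array([[x,y,z] for x in(x0,x1) for y in(y0,y1) for z in(z0,z1)],float)
PILE=[blk(-50,50,-25,25,0,30)]
BOX=[blk(-65,65,-40,40,0,6),blk(-65,-57,-40,40,0,24),blk(57,65,-40,40,0,49),blk(35,65,-40,40,49,52)]+[blk(a,b,c,d,0,h) for a,b,h in((33,57,49),(-57,-43,24)) for c,d in((-40,-32),(32,40))]
def proj(c,P):
    k=calibration(c);T=np.linalg.inv(k["cam_to_world"]);q=(P@T[:3,:3].T+T[:3,3])@np.array(k["mtx"]).T
    return q[:,:2]/q[:,2:]
def sil(c,M,p):
    im=np.zeros((384*4,512*4),np.uint8);cs,sn=np.cos(p[2]),np.sin(p[2])
    for b in M:
        w=b@np.array([[cs,-sn,0],[sn,cs,0],[0,0,1]]).T+[p[0],p[1],p[3] if len(p)>3 else 0]
        h=cv2.convexHull(proj(c,w).astype(np.float32))
        cv2.fillConvexPoly(im,np.round((h*4+1.5)*16).astype(np.int32),255,shift=4)
    return cv2.resize(im,(512,384),interpolation=cv2.INTER_AREA)/255.
def fit(M,masks,p0):
    f=lambda v:sum(np.abs(sil(c,M,[v[0],v[1],v[2]/100])-m).sum()/m.sum() for c,m in masks.items())
    best=None
    for d in((0,0,0),(5,5,5),(-5,5,-8)):
        r=minimize(f,[p0[0]+d[0],p0[1]+d[1],p0[2]*100+d[2]],method="Nelder-Mead",options=dict(initial_simplex=np.array([p0[0]+d[0],p0[1]+d[1],p0[2]*100+d[2]])+np.array([[0,0,0],[8,0,0],[0,8,0],[0,0,10]])))
        if best is None or r.fun<best.fun: best=r
    return [best.x[0],best.x[1],best.x[2]/100],best.fun
def ray(c,u,v,z):
    k=calibration(c);T=np.array(k["cam_to_world"]);d=T[:3,:3]@np.linalg.solve(k["mtx"],[u,v,1]);return T[:3,3]+d*(z-T[2,3])/d[2]
E
python3 - <<'E'
from fit import *
mk={"pile":{}, "box":{}};ims={}
for c in("top","side"):
    im=camera(c);ims[c]=im;m=np.zeros((384,512),bool)
    for r in regions_of(c,"plate_3"):
        col=im[r["pixels"]].mean(0)
        if np.ptp(col)<20: m|=r["pixels"]
    mk["pile"][c]=m*1.;mk["box"][c]=regions_of(c,"plate_box")[0]["pixels"]*1.
np.savez("m.npz",**{a+c:mk[a][c] for a in mk for c in mk[a]})
P0=ray("top",309,187,15);B0=ray("top",159,175,20);print(P0,B0)
for n,M,p in(("pile",PILE,[*P0[:2],-.1]),("box",BOX,[*B0[:2],.25])):
    for cs in(("top","side"),("top",),("side",)):
        q,f=fit(M,{c:mk[n][c] for c in cs},p);print(n,cs,np.round(q,3),round(f,3))
        if len(cs)==2:
            for c in cs:
                cn,_=cv2.findContours((sil(c,M,q)>.5).astype(np.uint8),0,1);ims[c]=cv2.drawContours(np.ascontiguousarray(ims[c]),cn,-1,(255,0,0),1)
a=cv2.resize(ims["top"][120:230,120:340],(800,400));b=cv2.resize(ims["side"][155:275,220:330],None,fx=1.8,fy=1.65)
cv2.imwrite("pics/fit.png",a[:,:,::-1]);cv2.imwrite("pics/fits.png",cv2.resize(ims["side"][155:275,220:330],(550,600))[:,:,::-1])
E
```

```text
[ 520.8746184  -128.54924906   15.        ] [555.14792915 192.31287505  20.        ]
pile ('top', 'side') [ 5.19289e+02 -1.27956e+02 -1.48000e-01] 0.176
pile ('top',) [ 5.19762e+02 -1.27880e+02 -1.47000e-01] 0.057
pile ('side',) [ 5.18618e+02 -1.28829e+02 -1.39000e-01] 0.113Traceback (most recent call last):
  File "<stdin>", line 13, in <module>
  File "fit.py", line 22, in fit
    r=minimize(f,[p0[0]+d[0],p0[1]+d[1],p0[2]*100+d[2]],method="Nelder-Mead",options=dict(initial_simplex=np.array([p0[0]+d[0],p0[1]+d[1],p0[2]*100+d[2]])+np.array([[0,0,0],[8,0,0],[0,8,0],[0,0,10]])))
    res = _minimize_neldermead(fun, x0, args, callback, bounds=bounds,
                               **options)
    fsim[j] = func(sim[j])
              ~~~~^^^^^^^^
    fx = function(np.copy(x), *(wrapper_args + args))
  File "fit.py", line 19, in <lambda>
    f=lambda v:sum(np.abs(sil(c,M,[v[0],v[1],v[2]/100])-m).sum()/m.sum() for c,m in masks.items())
               ~~~^^^^^^^^^^^^^^^^^^^^^^^^^^^^^^^^^^^^^^^^^^^^^^^^^^^^^^^^^^^^^^^^^^^^^^^^^^^^^^^^
  File "fit.py", line 19, in <genexpr>
    f=lambda v:sum(np.abs(sil(c,M,[v[0],v[1],v[2]/100])-m).sum()/m.sum() for c,m in masks.items())
                          ~~~^^^^^^^^^^^^^^^^^^^^^^^^^^
  File "fit.py", line 15, in sil
    h=cv2.convexHull(proj(c,w).astype(np.float32))
                     ~~~~^^^^^
  File "fit.py", line 9, in proj
    k=calibration(c);T=np.linalg.inv(k["cam_to_world"]);q=(P@T[:3,:3].T+T[:3,3])@np.array(k["mtx"]).T
ValueError: time passes only in moves, steps and waits
```

```bash
sed -i 's/^S=8/from functools import lru_cache\ncalibration=lru_cache(calibration)/' fit.py
python3 - <<'E'
from fit import *
d=np.load("m.npz");print(read_state()["clock"])
B0=ray("top",159,175,20)
ims={c:cv2.imread(f"pics/{c}0.png") for c in("top","side")}
for n,M,p in(("pile",PILE,[519.3,-128,-.148]),("box",BOX,[*B0[:2],.25])):
    for cs in (("top","side"),("top",),("side",)):
        if n=="pile": 
            if len(cs)<2: continue
            q=p
        else:
            q,f=fit(M,{c:d[n+c] for c in cs},p);print(n,cs,np.round(q,3),round(f,3))
        if len(cs)==2:
            for c in cs:
                cn,_=cv2.findContours((sil(c,M,q)>.5).astype(np.uint8),0,1);cv2.drawContours(ims[c],cn,-1,(0,0,255),1)
a=cv2.resize(ims["top"][130:220,130:330],(800,360));b=cv2.resize(ims["side"][155:275,220:330],(220,240))
im=np.zeros((600,800,3),np.uint8);im[:360]=a;im[360:,:220]=b;cv2.imwrite("pics/fit.png",im)
E
```

```text
0.6
box ('top', 'side') [5.55202e+02 1.87712e+02 2.63000e-01] 0.163
box ('top',) [5.55303e+02 1.87930e+02 2.73000e-01] 0.024
box ('side',) [5.54779e+02 1.84313e+02 2.05000e-01] 0.113
```

View pics/fit.png

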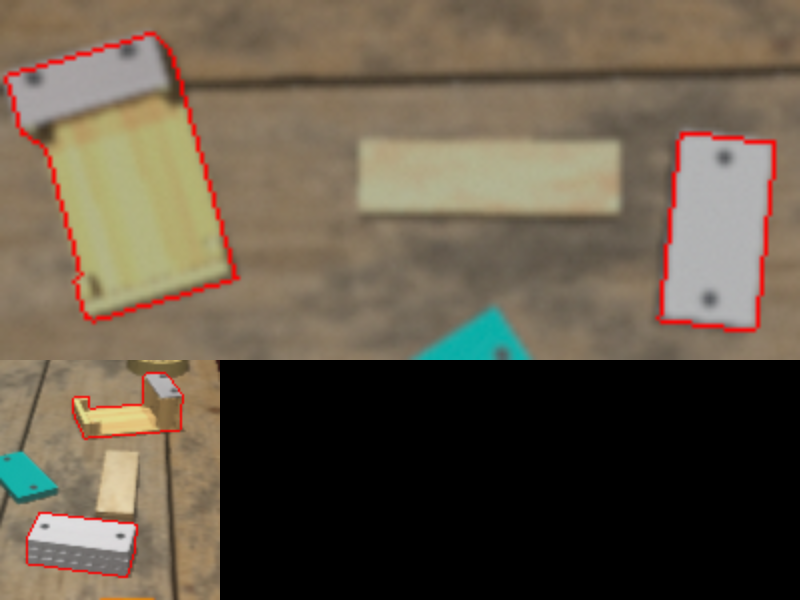

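```bash
python3 -m jog '[[94,[0.3,-0.16,0],0],[94,[0.573,-0.308,0],0],[94,[0.573,-0.308,0],0],[94,[0.573,-0.308,0],0],[94,[0.573,-0.308,0],0],[94,[0.573,-0.308,0],0],[94,[0.573,-0.308,0],0],[94,[0.573,-0.308,0],0],[94,[0.573,-0.308,0],0],[94,[0.573,-0.308,0],0],[94,[0.573,-0.308,0],0],[94,[0.573,-0.308,0],0],[94,[0.573,-0.308,0],0],[94,[0.573,-0.308,0],0],[94,[0.573,-0.308,0],0],[94,[0.28,-0.15,0],0]]'
python3 -m jog '[[94,[0,0,0.4],0.0434],[94,[0,0,0.4],0.0434],[94,[0,0,0.4],0.0434],[94,[0,0,0.4],0.0434],[94,[0,0,0.4],0],[94,[0,0,0],0],[94,[0,0,0],0]]'
```

```text
clock: 2.2
eef_pos: [520.8, -125.2, 205.4]
eef_rot: [-3.141, -0.0, 0.399]
wrist_force: [-0.5, 0.2, -0.0]
finger_gap: 94.1
finger_force: 0.0
clock: 2.9
eef_pos: [519.9, -127.9, 106.0]
eef_rot: [3.142, -0.0, -0.148]
wrist_force: [0.9, -0.4, 0.8]
finger_gap: 94.0
finger_force: 0.0
```

```bash
python3 -m jog '[[94,[0,0,0.4],0],[94,[0,0,0.4],0],[94,[0,0,0.4],0],[94,[0,0,0.4],0],[94,[0,0,0.24],0],[94,[0,0,0.2],0],[94,[0,0,0],0],[94,[0,0,0],0],[40,[0,0,0],0],[40,[0,0,0],0],[40,[0,0,0],0],[40,[0,0,0],0],[40,[0,0,0],0],[40,[0,0,0],0],[40,[0,0,0],0],[40,[0,0,0],0],[40,[0,0,0],0],[40,[0,0,0],0],[40,[0,0,0],0],[40,[0,0,0],0]]' 30
```

```text
clock: 4.9
eef_pos: [519.9, -127.8, 3.5]
eef_rot: [-3.142, -0.0, -0.149]
wrist_force: [0.1, 3.6, 1.9]
finger_gap: 49.8
finger_force: 30.0
```

```bash
python3 -m jog '[[40,[0,0,-0.1],0],[40,[0,0,-0.3],0],[40,[0,0,-0.4],0],[40,[0,0,-0.4],0],[40,[0,0,-0.4],0],[40,[0,0,-0.4],0],[40,[0,0,0],0],[40,[0,0,0],0]]'
python3 - <<'E'
from cell import *
import cv2
im=camera("side");cv2.imwrite("pics/lift.png",cv2.resize(im[150:290,180:340],(640,560))[:,:,::-1])
E
```

```text
clock: 5.7
eef_pos: [519.6, -127.9, 102.9]
eef_rot: [3.141, 0.0, -0.149]
wrist_force: [-0.4, 0.1, -3.3]
finger_gap: 49.9
finger_force: 30.0
```

View pics/lift.png

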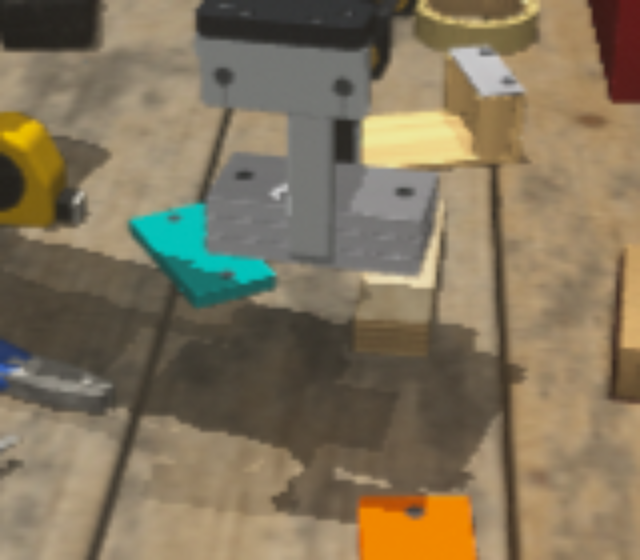

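All three plates are up and level in the fingers: the stack spans about (205–440, 155–275) in the crop, and the 3.3 N of weight agrees. Next I go over the box's low end.

```bash
python3 -m jog '[[40,[-0.03,-0.255,0],0],[40,[-0.0605,-0.511,0],0],[40,[-0.0605,-0.511,0],0],[40,[-0.0605,-0.511,0],0],[40,[-0.0605,-0.511,0],0],[40,[-0.0605,-0.511,0],0],[40,[-0.0605,-0.511,0],0],[40,[-0.0605,-0.511,0],0],[40,[-0.0605,-0.511,0],0],[40,[-0.0605,-0.511,0],0],[40,[-0.0605,-0.511,0],0],[40,[-0.0605,-0.511,0],0],[40,[-0.03,-0.255,0],0],[40,[0,0,0.2],-0.0443],[40,[0,0,0.2],-0.0443],[40,[0,0,0.2],-0.0443],[40,[0,0,0.2],0],[40,[0,0,0],0],[40,[0,0,0],0]]'
```

```text
clock: 7.65
eef_pos: [529.3, 180.6, 63.4]
eef_rot: [3.142, 0.0, 0.266]
wrist_force: [1.0, 0.5, -2.9]
finger_gap: 49.7
finger_force: 30.0
```

```bash
python3 -m jog '[[40,[0,0,0.15],0],[40,[0,0,0.15],0],[40,[0,0,0.15],0],[40,[0,0,0.1],0],[40,[0,0,0.06],0],[40,[0,0,0],0],[40,[0,0,0],0]]' 18;  python3 -m jog '[[40,[0,0,0.04],0],[40,[0,0,0.04],0],[40,[0,0,0],0]]';  python3 -m jog '[[40,[0,0,0.04],0],[40,[0,0,0.04],0],[40,[0,0,0],0]]'
```

```text
clock: 8.35
eef_pos: [529.5, 180.7, 33.1]
eef_rot: [3.142, -0.0, 0.269]
wrist_force: [-0.1, 0.3, -2.4]
finger_gap: 50.3
finger_force: 18.0
clock: 8.65
eef_pos: [529.3, 180.6, 28.7]
eef_rot: [3.142, 0.0, 0.269]
wrist_force: [0.1, -0.6, -3.5]
finger_gap: 49.6
finger_force: 18.0
clock: 8.95
eef_pos: [530.0, 180.8, 25.3]
eef_rot: [-3.142, -0.001, 0.269]
wrist_force: [1.5, 1.2, 0.1]
finger_gap: 50.0
finger_force: 18.0
```

```bash
python3 -m jog '[[40,[0,0,0.03],0],[40,[0,0,0.03],0],[40,[0,0,0.03],0],[40,[0,0,0],0]]'
python3 - <<'E'
from cell import *
import cv2
im=camera("side");cv2.imwrite("pics/tilt.png",cv2.resize(im[125:215,225:345],(800,600),interpolation=cv2.INTER_CUBIC)[:,:,::-1])
E
```

```text
clock: 9.35
eef_pos: [529.8, 180.8, 20.5]
eef_rot: [3.142, -0.001, 0.269]
wrist_force: [4.9, 1.7, 2.0]
finger_gap: 49.9
finger_force: 18.0
```

View pics/tilt.png

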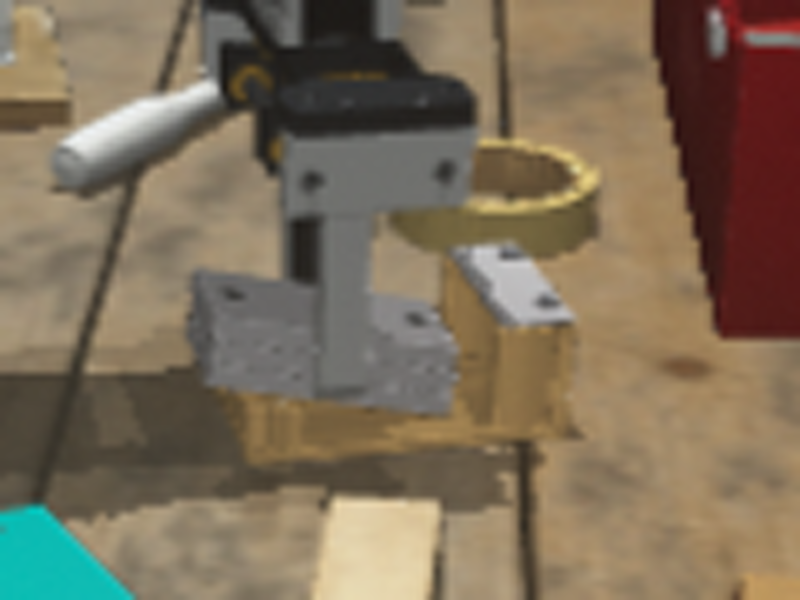

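The pile shows as one stack tilted about 13°: rear bottom corner at (205,385), front bottom at (445,412), just short of the keeper. I lift it slightly and slide it forward under the keeper.

```bash
python3 -m jog '[[40,[0,0,-0.04],0],[40,[0,0,-0.04],0],[40,[0,0,0],0],[40,[0.07,0,0],0],[40,[0.09,0,0],0],[40,[0.09,0,0],0],[40,[0.09,0,0],0],[40,[0.09,0,0],0],[40,[0.09,0,0],0],[40,[0,0,0],0],[40,[0,0,0],0]]'
python3 - <<'E'
from cell import *
import cv2
im=camera("side");cv2.imwrite("pics/under.png",cv2.resize(im[125:215,225:345],(800,600),interpolation=cv2.INTER_CUBIC)[:,:,::-1])
E
```

```text
clock: 10.5
eef_pos: [554.4, 187.5, 24.3]
eef_rot: [-3.142, 0.0, 0.269]
wrist_force: [0.3, -0.2, -3.6]
finger_gap: 49.8
finger_force: 18.0
```

View pics/under.png

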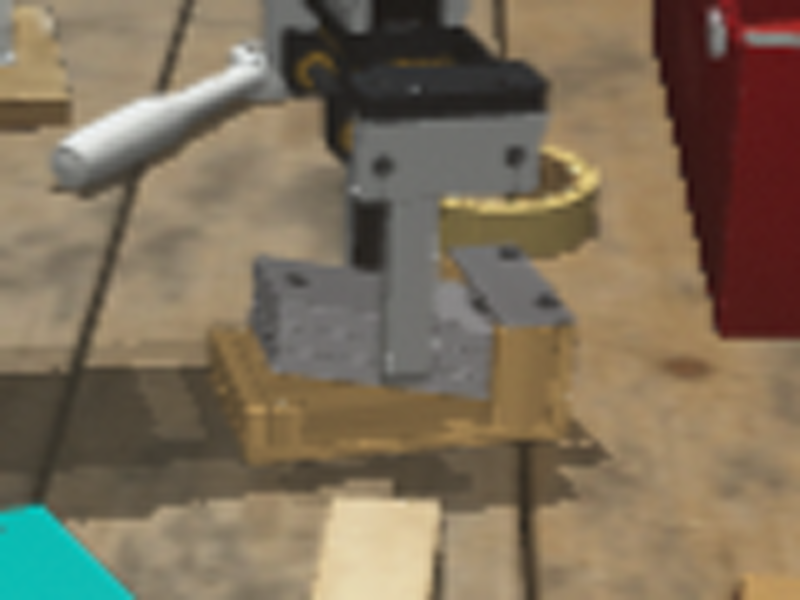

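The pile's front is under the keeper at (470,300–395). Its rear is above and inside the low wall at (265,370), with no contact force. I lower it so the floor turns it flat.

```bash
python3 -m jog '[[40,[0,0,0.03],0],[40,[0,0,0.03],0],[40,[0,0,0.03],0],[40,[0,0,0.03],0],[40,[0,0,0.03],0],[40,[0,0,0],0]]' 12; python3 -m jog '[[40,[0,0,0.03],0],[40,[0,0,0.03],0],[40,[0,0,0.03],0],[40,[0,0,0.02],0],[40,[0,0,0],0],[40,[0,0,0],0]]'
```

```text
clock: 11.15
eef_pos: [554.5, 187.6, 16.8]
eef_rot: [3.142, 0.0, 0.269]
wrist_force: [0.5, -0.5, -1.9]
finger_gap: 50.0
finger_force: 12.0
clock: 11.75
eef_pos: [554.5, 187.5, 11.3]
eef_rot: [3.142, 0.0, 0.269]
wrist_force: [0.3, -0.6, -2.5]
finger_gap: 50.0
finger_force: 12.0
```

```bash
python3 -m jog '[[40,[0,0,0],0],[40,[0,0,0],0],[40,[0,0,0],0],[56,[0,0,0],0],[56,[0,0,0],0],[56,[0,0,0],0],[80,[0,0,0],0],[80,[0,0,0],0],[80,[0,0,0],0],[80,[0,0,0],0],[80,[0,0,-0.1],0],[80,[0,0,-0.3],0],[80,[0,0,-0.4],0],[80,[0,0,-0.4],0],[80,[0,0,-0.4],0],[80,[0,0,-0.4],0],[80,[0,0,-0.4],0],[80,[0,0,0],0],[80,[0,0,0],0]]' 3
python3 -m jog '[[80,[-0.2,0.5,0],0],[80,[-0.2,0.5,0],0],[80,[-0.2,0.5,0],0],[80,[-0.2,0.5,0],0],[80,[-0.2,0.5,0],0],[80,[-0.2,0.5,0],0],[80,[-0.2,0.5,0],0],[80,[-0.2,0.5,0],0],[80,[0,0,0],0],[80,[0,0,0],0]]'
python3 - <<'E'
from cell import *
import cv2,numpy as np
b=camera("side");a=camera("top")
im=np.zeros((600,800,3),np.uint8)
im[:,:400]=cv2.resize(a[125:215,129:189],(400,600));im[:300,400:]=cv2.resize(b[145:205,245:325],(400,300))
cv2.imwrite("pics/end.png",im[:,:,::-1])
E
```

```text
clock: 13.65
eef_pos: [554.5, 187.6, 131.9]
eef_rot: [-3.142, -0.001, 0.269]
wrist_force: [-0.0, 0.5, 0.4]
finger_gap: 80.0
finger_force: 0.0
clock: 14.65
eef_pos: [530.1, -26.5, 130.8]
eef_rot: [-3.141, 0.001, 0.268]
wrist_force: [-0.9, -0.5, -0.0]
finger_gap: 80.0
finger_force: 0.0
```

View pics/end.png

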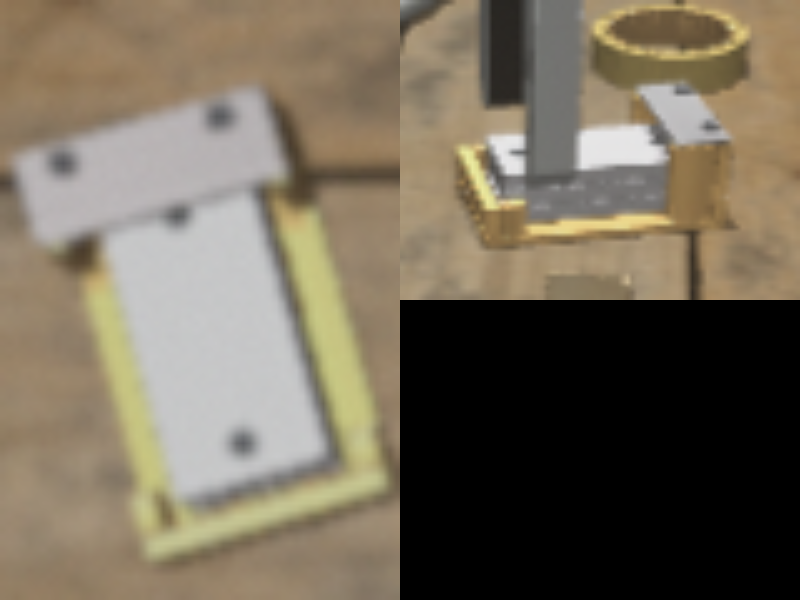

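The plates lie flat and aligned in the box. In the top view the stack spans (105–335, 195–500), inside the low wall and under the keeper. The gripper is open and touching nothing, so I hand in.

```bash
python3 -c "
from cell import *
print(sign_off())"
```

```text
the job is handed in; nothing more can be done
None
```

The three plates were tipped in together under the keeper, and the last pictures show them lying flat in the box with the gripper clear; the job is handed in at about 15 s on the robot's clock, and the judge's result was not shown.

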